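# Queue the capped pipe lengths in the feed lane

## Task

Push the three green-capped pipe lengths along the bench, upright and without lifting or tipping them, into the feed lane through its open mouth, so that they stand in single file between the rails, closed up against one another and against the yellow stop. The order of the three does not matter. Leave the orange-capped reject and everything else on the bench where they are.

Things in the scene. Friction and masses are not known exactly. Their poses are not given: they have to be found in the camera images.
- lane: feed lane fixed on the bench, which is its floor: two aluminium rails 285 mm long, 8 thick, 30 high, 100 apart inside; a yellow stop plate (8 thick, 116 wide, 45 high) closes one end. Origin: on the bench at the middle of the stop's inner face; x runs along the lane's middle to the open mouth, y across, z up. Mouth faces roughly world +y; place and yaw vary
- mouth (a point): the lane's open mouth: point on the bench on the lane's middle line, 317 mm from the stop, between the ends of two yellow lead-ins. These are 45 mm long, 8 thick, 30 high, start at the rail ends (285 mm from the stop) and splay outward at 30 degrees, so that the mouth is about 150 mm wide
- pipe_a: upright closed steel pipe length with a bright green plastic end cap on top: plain cylinder 89 mm in diameter, 75 mm tall with the cap, about 0.5 kg (varies), too wide to grasp; slides on the bench, friction varies. Origin: centre of its underside, z up
- pipe_b: upright closed steel pipe length with a bright green plastic end cap on top: plain cylinder 89 mm in diameter, 75 mm tall with the cap, about 0.5 kg (varies), too wide to grasp; slides on the bench, friction varies. Origin: centre of its underside, z up
- pipe_c: upright closed steel pipe length with a bright green plastic end cap on top: plain cylinder 89 mm in diameter, 75 mm tall with the cap, about 0.5 kg (varies), too wide to grasp; slides on the bench, friction varies. Origin: centre of its underside, z up
- reject: the rejected pipe length: the same cylinder, 89 mm in diameter and 75 mm tall, but with an orange cap. Origin: centre of its underside
- weight: bystander: blue steel hold-down weight, cylinder 50 mm in diameter and 50 mm tall with a 12 mm knob on top (62 mm in all), standing among the pipe lengths. Origin: centre of its underside
- spray: bystander: blue spray tin, 54 mm in diameter, 150 mm tall, standing at the far edge of the work area. Origin: centre of its underside
- flange: bystander: steel pipe flange lying flat, 110 mm in diameter, 40 mm tall, on the near right. Origin: centre of its underside
- hammer: bystander: hammer lying flat on the far right, 260 mm long along its x axis. Origin: on the bench below its middle
- brush: bystander: brush lying flat on the near left, 200 mm long and 26 mm tall, along its x axis. Origin: on the bench below its middle
- wrench: bystander: wrench lying flat on the near right, 180 mm long and 8 mm tall, along its x axis. Origin: on the bench below its middle
Not all that is in view belongs to the job. Leave any black, blue or pink look-alike of the pipe_c alone.

How it is judged (in metres and radians):
At the end, for the whole second after the job is handed in: The three green-capped lengths stand upright and still between the rails, within 12 mm of its middle, every centre 35 to 237 mm from the stop (closed up, the last is at 222.5 mm, so gaps total under 15 mm). The orange-capped length and all bystanders are within 20 mm of their starts (x of pipe_a in the frame of lane between 0.035 and 0.237 m and y of pipe_a in the frame of lane between -0.012 and 0.012 m and angle between each of pipe_a, pipe_b, pipe_c's own z axis and vertical below 0.05 rad and height (world z) of each of pipe_a, pipe_b, pipe_c below 0.006 m and linear speed of each of pipe_a, pipe_b, pipe_c below 0.01 m/s and x of pipe_b in the frame of lane between 0.035 and 0.237 m and y of pipe_b in the frame of lane between -0.012 and 0.012 m and x of pipe_c in the frame of lane between 0.035 and 0.237 m and y of pipe_c in the frame of lane between -0.012 and 0.012 m and not (distance of weight from where it was at the start of the episode above 0.02 m) and not (distance of spray from where it was at the start of the episode above 0.02 m) and not (distance of flange from where it was at the start of the episode above 0.02 m) and not (distance of hammer from where it was at the start of the episode above 0.02 m) and not (distance of brush from where it was at the start of the episode above 0.02 m) and not (distance of wrench from where it was at the start of the episode above 0.02 m) and not (distance of reject from where it was at the start of the episode above 0.02 m)); the robot touches nothing.
It fails at once if a pipe piece is lifted off the bench (more than 15 mm) (height (world z) of any of pipe_a, pipe_b, pipe_c, reject above 0.015 m).
It fails at once if a pipe piece is tipped (more than 0.3 rad) (angle between any of pipe_a, pipe_b, pipe_c, reject's own z axis and vertical above 0.3 rad).
It fails at once if the orange-capped piece is moved more than 20 mm (distance of reject from where it was at the start of the episode above 0.02 m).
It fails at once if one of the other things on the bench is moved more than 20 mm (distance of any of weight, spray, flange, hammer, brush, wrench from where it was at the start of the episode above 0.02 m).
It also fails if it takes over 72 s, if anything falls off the work surface, if the arm or the gripper's body presses on something with over 40 N, if the wrist force passes 120 N, or if a joint passes its speed limit or range.

## Robot

A 7-joint arm with a two-finger parallel gripper is mounted at the origin on the work surface. World frame = base frame: x ahead of the robot, y to its left, z up, the work surface at z = 0. Lengths are in mm, angles in rad, forces in N, time in s.
With the tool pointing down it reaches from about 425 to 1025 mm from the base axis. Payload 9.4 kg.
Tool frame: the origin (TCP) lies midway between the tips of the shut fingers; the grasp point (between the pads) lies 19 mm behind it; z points along the fingers, y is the line along which they close (so a half turn about z gives the same grasp; the last joint's range is limited). The gripper opens to 93 mm and grips with 3 to 60 N. Pads are 15 mm wide; open, the fingers measure 128 mm over their backs; the gripper's body (75 mm by 188 mm) begins 65 mm behind the grasp point.
Start: joints at [1.069, 0.599, -0.003, 1.599, 0.002, 0.943, -0.08], TCP at [298.791, -660.567, 218.618] pointing down, gripper open.
Joint ranges: [-2.57, 2.57], [-0.35, 1.97], [-1.29, 1.29], [0.11, 2.56], [-1.05, 4.19], [0.11, 1.86], [-2.63, 2.63]. Speed limits (rad/s): [2.22, 2.22, 3.01, 3.01, 3.14, 3.14, 3.14].

## Interface

Orientations are given as a unit quaternion [w, x, y, z].
In Python, from workcell import * gives the robot as it stands.
- The arm moves only by the tool move_arm, never from a script. Its argument "deltas" is text: rows parted by semicolons, each of 7 numbers parted by spaces: the closure, from 0 (fully open) to 1 (shut), then the shift along the tool's x, y, z in mm, then the turn, a rotation vector about the tool's x, y, z in degrees. In form: jaw dx dy dz wx wy wz; .... A call has 1 to 20 rows; each row shifts and turns the commanded pose from where the row before left it, along the tool's axes as they then stand; what a row does not reach is not made up. A row lasts 1/12 s, in which the tool goes at most 41.7 mm and 7.16 degrees, less where a joint would pass 70% of its speed; a pose out of reach is approached as far as the arm can. A call with a gripper value outside its range is refused whole. The fingers move at their own pace and stop on an object; the grip force is fixed at half the most. Time passes only in rows, so rows that do not move let the fingers close. It gives the time, the measured TCP pose, the force, the opening and the grip force at its end, in the units of the state.
- state(): the state, without advancing time (a new reading comes with each control period).
- capture(name): name is "side" or "top" or "wrist"; returns a dict with "pixels" (480x640x3 uint8, red, green, blue), "depth" (480x640 float32, mm along the optical axis (not along the pixel's ray), 0 where there is no reading), "vfov" (degrees; the focal length in pixels is half the picture's height over the tangent of half this angle, whatever the lens; pixels are square), "cx", "cy" (the principal point, pixels), "R" (3x3) and "t" (3): a world point X has camera coordinates R X + t. Camera axes: x right, y down, z forward; pixel columns grow to the right and rows downward; lengths in mm; the calibration is good to about 2 mm. A picture is of the moment at which its call begins.
- job_done(): hands the job in; it is judged then, once.
Trained networks look in a picture, given as the dict that the camera call returned (one of the last four; its "shot" number tells which), for a name from the list of things; names that differ only in an ending like _2 or _b are one class to them, and where a whole thing is asked for, a point or a joint stands for the part that bears it (a point fixed in the world has none). Each returns a list of dicts, best first, with "p" (0 to 1); they miss things now and then, are a little off and sometimes report something else, mostly with a low value. They report only what shows in the picture. A call takes as long as a camera call. They do not tell look-alikes from the thing itself.
- boxes_of(picture, target): "point" ([x, y, z] in mm, in world coordinates, good to about 4 mm: the middle of the surface that is visible of it).
- outline_of(picture, target): "region" (480x640 bool, what is visible of it).
- spot_point(picture, target): "point" ([x, y, z] in mm, in world coordinates, good to about 4 mm: a listed point, or the origin of a listed thing).
The state is a dict: "clock": time; "q": joint angles; "qvel": joint speeds; "effort": joint torques, N m; "eef_pos": TCP position; "tool_rot": TCP orientation; "contact_force": force on the tool from outside, world axes, zero at the start; "ft_torque": the same for the moment, N m; "finger_gap": finger opening in mm; "grasp_force": force on a finger pad.
Only numpy, scipy, OpenCV 4.12 (cv2) and the standard library are available. Lean on these libraries where they do the work, as an engineer would, in place of code of your own. Each camera call takes 0.05 s, during which the arm holds its last target. There are 200 camera calls.

## Working session

There is one attempt and no reset: what is moved stays moved. The work goes in short steps, Python scripts to look and compute and a tool call to move; the robot and the scene stay as the last step left them, time stands still between calls to the robot, and variables do not carry over. Pictures are saved under pics/ and viewed, at most 10 in all, crops included, and the job is handed in when it is done.

Besides the shell and the picture viewer there is one more tool, called after "Request:" as name(argument=value, ...) on one line, values as JSON. move_arm: Moves the arm, as the interface text tells. Its arguments: {"type":"object","properties":{"deltas":{"type":"string"}},"required":["deltas"]}

```bash
mkdir -p pics; cat > h.py <<'E'
from workcell import *
import numpy as np, cv2
def cap(n): return capture(n)
def world(p,mask):
    v,u=np.nonzero(mask&(p["depth"]>0)); z=p["depth"][v,u]
    f=240/np.tan(np.radians(p["vfov"])/2)
    c=np.stack([(u-p["cx"])*z/f,(v-p["cy"])*z/f,z],1)
    return (c-p["t"])@np.array(p["R"])
def save(p,f): cv2.imwrite("pics/"+f,cv2.cvtColor(p["pixels"],cv2.COLOR_RGB2BGR))
def caps(p,lo,hi):
    """circle fits of caps in a hue range"""
    hsv=cv2.cvtColor(p["pixels"],cv2.COLOR_RGB2HSV)
    m=cv2.inRange(hsv,(lo,110,60),(hi,255,255))
    n,l,s,c=cv2.connectedComponentsWithStats(m)
    out=[]
    for i in range(1,n):
        if s[i,4]<80: continue
        w=world(p,l==i); w=w[abs(w[:,2]-75)<12]
        if len(w)<50: continue
        (x,y),r=cv2.minEnclosingCircle(w[:,:2].astype(np.float32))
        out.append([*np.round([x,y,r,w[:,2].mean()],1),s[i,4],*np.round(c[i])])
    return out
E
python3 - <<'E'
from h import *
p=cap("top"); save(p,"top0.png"); s=cap("side"); save(s,"side0.png")
print("green",*caps(p,40,85),sep="\n"); print("orange",*caps(p,5,20),sep="\n")
for t in ["pipe_a","reject","weight","spray","flange","hammer","brush","wrench","lane","mouth"]:
    print(t,[(np.round(d["point"]),round(d["p"],2)) for d in spot_point(p,t)][:5])
print(state()["eef_pos"],state()["tool_rot"])
E
```

```text
green
[np.float64(630.5), np.float64(120.2), np.float64(45.8), np.float64(74.1), np.int32(826), np.float64(310.0), np.float64(215.0)]
[np.float64(601.6), np.float64(319.4), np.float64(46.2), np.float64(74.2), np.int32(836), np.float64(238.0), np.float64(222.0)]
[np.float64(443.3), np.float64(142.4), np.float64(45.0), np.float64(74.2), np.int32(868), np.float64(298.0), np.float64(282.0)]
orange
[np.float64(459.8), np.float64(316.9), np.float64(45.3), np.float64(74.2), np.int32(896), np.float64(234.0), np.float64(273.0)]
pipe_a [(array([602., 324.,   0.]), 0.96), (array([445., 145.,   2.]), 0.64), (array([720., 445.,  -0.]), 0.63), (array([384., 641.,   2.]), 0.59), (array([306., 260.,  -1.]), 0.58)]
reject [(array([453., 322.,  -2.]), 0.8)]
weight [(array([523., 228.,   3.]), 0.83)]
spray [(array([801., 146.,  -0.]), 0.73), (array([520., 228.,  -0.]), 0.53)]
flange [(array([ 353., -265.,    1.]), 0.64)]
hammer [(array([ 786., -176.,    5.]), 0.61)]
brush [(array([332., 465.,  -1.]), 0.85), (array([ 784., -177.,    3.]), 0.25)]
wrench [(array([ 366., -420.,    1.]), 0.56)]
lane [(array([ 520., -384.,   -0.]), 0.75)]
mouth [(array([331., 466.,   1.]), 0.41), (array([802., 147.,  -0.]), 0.32)]
[ 298.79631922 -660.53822782  218.61273098] [-1.79873459e-05  9.77525516e-01  2.10817135e-01 -2.25059602e-05]
```

View pics/top0.png

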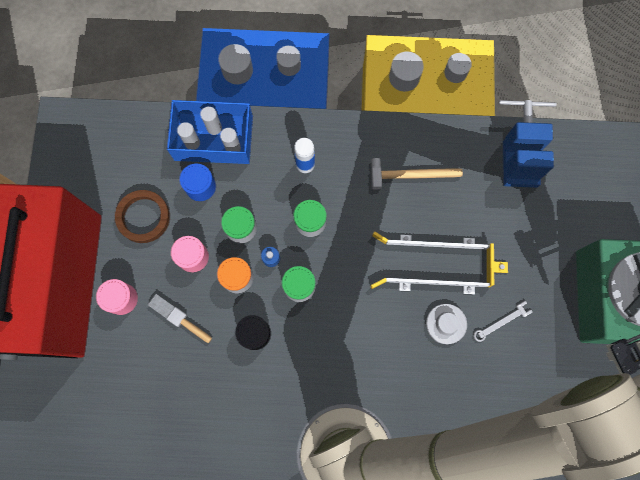

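The top view shows the green caps at px (310,215), (238,222) and (298,282), the orange one at (234,273), and the weight at (270,256). The lane runs between the rails at rows about 240–285, with its stop at column 492 and its mouth at column 378. Next I'll fit the lane.

```bash
python3 - <<'E'
from h import *
p=cap("top"); w=world(p,np.ones((480,640),bool))
m=(w[:,0]>430)&(w[:,0]<640)&(w[:,1]<-40)&(w[:,1]>-420)
w=w[m]; r=w[(w[:,2]>22)&(w[:,2]<34)&(w[:,1]<-105)&(w[:,1]>-330)]
for s in (1,-1):
    q=r[s*(r[:,0]-525)>0]
    for _ in range(4):
        k=np.polyfit(q[:,1],q[:,0],1); e=abs(q[:,0]-np.polyval(k,q[:,1])); q=q[e<max(6,np.percentile(e,60))] 
    print("rail",k,"x@-330,-105",np.polyval(k,[-330,-105]),len(q),e.std())
hsv=cv2.cvtColor(p["pixels"],cv2.COLOR_RGB2HSV)
ym=cv2.inRange(hsv,(20,130,80),(35,255,255))>0
y=world(p,ym); y=y[(y[:,0]>430)&(y[:,0]<640)&(y[:,1]<-20)&(y[:,1]>-430)]
st=y[(y[:,1]<-330)&(y[:,2]>40)]; print("stop top",st.min(0),st.max(0),np.median(st,0),len(st))
q=st[st[:,1]>np.median(st[:,1])-8]; print(np.polyfit(q[:,0],q[:,1],1))
for s in (1,-1):
    l=y[(y[:,1]>-150)&(s*(y[:,0]-525)>0)]; print("lead",l.min(0).round(),l.max(0).round())
E
```

```text
rail [5.22024352e-03 5.77322502e+02] x@-330,-105 [575.59982114 576.77437593] 214 1.3529672529249088
rail [7.68338988e-03 4.70019960e+02] x@-330,-105 [467.48444137 469.2132041 ] 204 1.3680633583039188
stop top [ 464.45101801 -389.53241931   40.03469149] [ 577.99964535 -379.26529877   55.9777346 ] [ 524.44893504 -384.6332901    44.86544121] 121
[-7.35747759e-03 -3.80889963e+02]
lead [574. -96.  -1.] [601. -57.  42.]
lead [444. -95.  -6.] [476. -56.  35.]
```

View pics/side0.png

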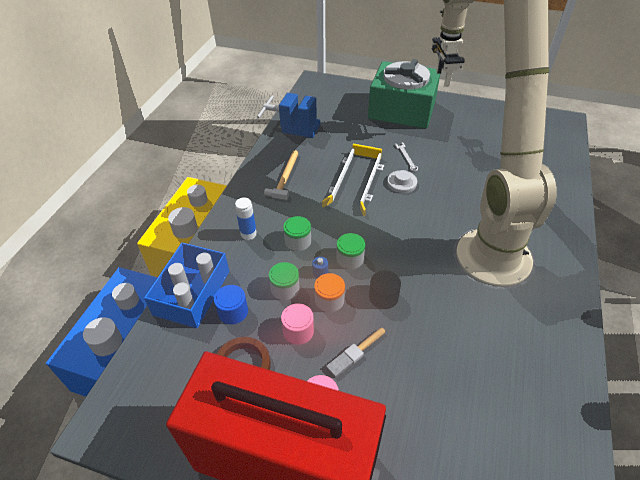

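Request:
move_arm(deltas="0.5 0 0 0 0 0 -6.566;0.5 0 0 0 0 0 -6.566;0.5 0 0 0 0 0 -6.566;0.5 0 0 0 0 0 -6.566;0.5 0 0 0 0 0 -6.566;0.5 0 0 0 0 0 -6.566;0.5 0 0 0 0 0 -6.566;0.5 0 0 0 0 0 -6.566;0.5 0 0 0 0 0 -6.566;0.5 0 0 0 0 0 -6.566;0.5 0 35 0 0 0 0;0.5 0 35 0 0 0 0;0.5 0 35 0 0 0 0;0.5 0 35 0 0 0 0;0.5 0 35 0 0 0 0;0.5 0 35 0 0 0 0;0.5 0 0 0 0 0 0;0.5 0 0 0 0 0 0")

```text
clock: 2.15
eef_pos: [511.7, -658.8, 217.7]
tool_rot: [-0.0, 0.706, 0.708, 0.001]
contact_force: [-0.9, -0.1, 0.1]
finger_gap: 46.5
grasp_force: 0.0
```

Request:
move_arm(deltas="0.5 40 -3 0 0 0 0;0.5 40 -3 0 0 0 0;0.5 40 -3 0 0 0 0;0.5 40 -3 0 0 0 0;0.5 40 -3 0 0 0 0;0.5 40 -3 0 0 0 0;0.5 40 -3 0 0 0 0;0.5 40 -3 0 0 0 0;0.5 40 -3 0 0 0 0;0.5 40 -3 0 0 0 0;0.5 40 -3 0 0 0 0;0.5 40 -3 0 0 0 0;0.5 40 -3 0 0 0 0;0.5 40 -3 0 0 0 0;0.5 40 -3 0 0 0 0;0.5 40 -3 0 0 0 0;0.5 40 -3 0 0 0 0;0.5 40 -3 0 0 0 0;0.5 40 -3 0 0 0 0;0.5 40 -3 0 0 0 0")

```text
clock: 3.82
eef_pos: [448.3, 139.5, 219.1]
tool_rot: [0.001, 0.708, 0.706, 0.0]
contact_force: [1.5, -1.3, 0.2]
finger_gap: 46.6
grasp_force: 0.0
```

Request:
move_arm(deltas="0.5 35 -13 0 0 0 0;0.5 34 -12 0 0 0 0;0.5 0 0 0 0 0 -7;0.5 0 0 0 0 0 -7;0.5 0 0 0 0 0 0;0.5 0 0 0 0 0 0;0.5 0 0 0 0 0 0")

```text
clock: 4.4
eef_pos: [424.2, 207.0, 218.7]
tool_rot: [0.0, 0.618, 0.786, -0.0]
contact_force: [-0.4, -0.2, -0.4]
finger_gap: 46.6
grasp_force: 0.0
```

Request:
move_arm(deltas="0.5 0 0 40 0 0 0;0.5 0 0 40 0 0 0;0.5 0 0 40 0 0 0;0.5 0 0 40 0 0 0;0.5 0 0 30 0 0 0;0.5 0 0 15 0 0 0;0.5 0 2 0 0 0 0;0.5 0 2 0 0 0 0;0.5 -8 0 0 0 0 0;0.5 -7 0 0 0 0 0;0.5 -5 0 0 0 0 0;0.5 -5 0 0 0 0 0;0.5 0 0 0 0 0 0")

```text
clock: 5.48
eef_pos: [434.5, 184.6, 14.7]
tool_rot: [0.0, 0.616, 0.787, 0.001]
contact_force: [0.1, 0.5, 1.7]
finger_gap: 46.7
grasp_force: 0.9
```

```bash
python3 - <<'E'
from h import *
p=cap("top"); print(*caps(p,40,85),*caps(p,5,20),sep="\n"); save(p,"t1.png"); print(state()["eef_pos"])
E
```

```text
[np.float64(633.2), np.float64(121.6), np.float64(43.5), np.float64(74.1), np.int32(209), np.float64(313.0), np.float64(206.0)]
[np.float64(602.1), np.float64(318.1), np.float64(45.9), np.float64(74.1), np.int32(825), np.float64(237.0), np.float64(222.0)]
[np.float64(459.4), np.float64(317.6), np.float64(44.7), np.float64(74.1), np.int32(892), np.float64(234.0), np.float64(273.0)]
[434.39001181 184.59120567  14.51546398]
```

View pics/t1.png

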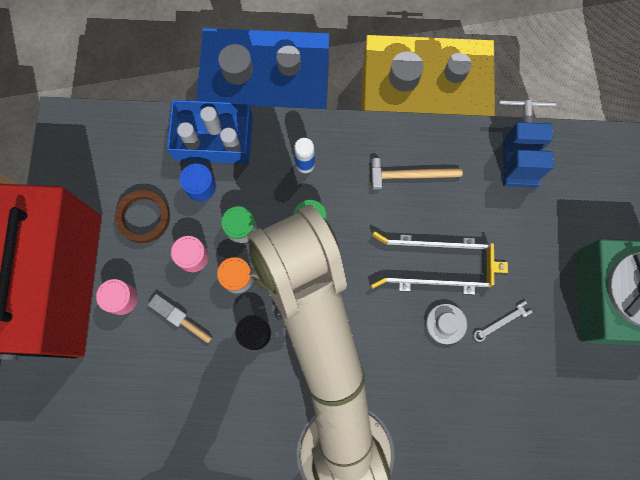

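The arm hides pipe C from above. The reject at px (234,273) and the other two green pipes haven't moved, so I'll start the push.

Request:
move_arm(deltas="0.5 -5 1 0 0 0 0;0.5 -8 1.5 0 0 0 0;0.5 -10 1.7 0 0 0 0;0.5 -10 1.7 0 0 0 0;0.5 -10 1.7 0 0 0 0;0.5 -10 1.7 0 0 0 0;0.5 -10 1.7 0 0 0 0;0.5 -10 1.7 0 0 0 0;0.5 -10 1.7 0 0 0 0;0.5 -10 1.7 0 0 0 0;0.5 -8 1.7 0 0 0 0;0.5 -4 1 0 0 0 0;0.5 0 0 0 0 0 0")

```text
clock: 6.62
eef_pos: [477.9, 87.9, 14.2]
tool_rot: [0.0, 0.616, 0.788, 0.001]
contact_force: [-0.8, 2.2, 3.0]
finger_gap: 46.6
grasp_force: 1.9
```

```bash
python3 - <<'E'
from h import *
for n in ("side","wrist"):
    p=cap(n); print(n,*caps(p,40,85),sep="\n"); save(p,n+"2.png")
E
```

```text
side
[np.float64(423.4), np.float64(-688.3), np.float64(122.1), np.float64(75.3), np.int32(1419), np.float64(407.0), np.float64(105.0)]
[np.float64(626.8), np.float64(125.3), np.float64(46.5), np.float64(74.6), np.int32(426), np.float64(296.0), np.float64(226.0)]
[np.float64(603.0), np.float64(320.4), np.float64(47.4), np.float64(74.9), np.int32(530), np.float64(283.0), np.float64(273.0)]
wrist
[np.float64(483.3), np.float64(70.4), np.float64(27.2), np.float64(73.7), np.int32(5006), np.float64(323.0), np.float64(368.0)]
```

View pics/side2.png

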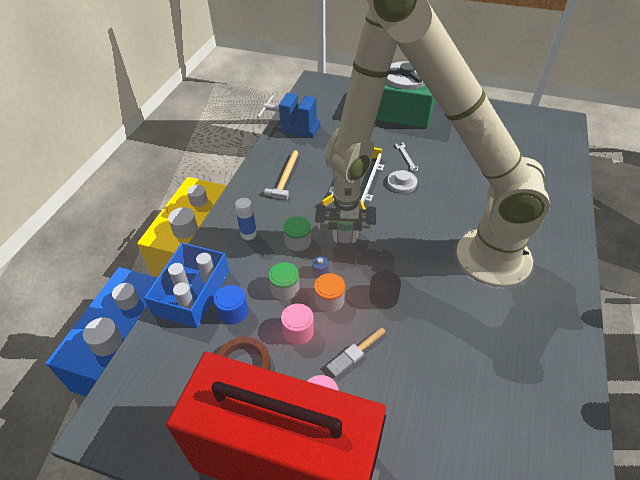

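Request:
move_arm(deltas="0.5 -6 0.7 0 0 0 0;0.5 -10 1.2 0 0 0 0;0.5 -10 1.2 0 0 0 0;0.5 -10 1.2 0 0 0 0;0.5 -10 1.2 0 0 0 0;0.5 -10 1.2 0 0 0 0;0.5 -10 1.2 0 0 0 0;0.5 -10 1.2 0 0 0 0;0.5 -10 1.2 0 0 0 0;0.5 -8 1.2 0 0 0 0;0.5 -4 0.5 0 0 0 0;0.5 0 0 0 0 0 0;0.5 8 0 0 0 0 0;0.5 8 0 0 0 0 0;0.5 0 0 0 0 0 6.8;0.5 0 0 0 0 0 6.8;0.5 0 0 0 0 0 0;0.5 0 0 0 0 0 0")

```text
clock: 8.22
eef_pos: [508.5, 11.6, 13.5]
tool_rot: [0.0, 0.703, 0.711, -0.0]
contact_force: [-0.2, -0.4, 0.0]
finger_gap: 46.3
grasp_force: 0.0
```

```bash
cat >> h.py <<'E'
def wfit(p=None):
    """green cap in wrist view: circle of known radius fitted to its visible rim nearest +y"""
    from scipy.optimize import least_squares
    p=p or cap("wrist"); hsv=cv2.cvtColor(p["pixels"],cv2.COLOR_RGB2HSV)
    m=cv2.inRange(hsv,(40,110,60),(85,255,255)); n,l,s,c=cv2.connectedComponentsWithStats(m)
    i=1+np.argmax(s[1:,4]); w=world(p,l==i); w=w[abs(w[:,2]-74)<8][:,:2]
    h=cv2.convexHull(w.astype(np.float32))[:,0]
    return w.min(0).round(1),w.max(0).round(1),len(w),h
E
python3 - <<'E'
from h import *
p=cap("wrist"); a,b,n,h=wfit(p); print(a,b,n); print(h[h[:,1]>a[1]+5].round(1).tolist()); s=state(); print(s["eef_pos"],s["tool_rot"])
save(p,"w3.png")
E
```

```text
[585.3  82.7] [612.  121.9] 6098
[[596.5, 118.9000015258789], [595.7999877929688, 119.30000305175781], [586.5, 121.9000015258789], [585.7999877929688, 121.69999694824219], [585.2999877929688, 119.30000305175781], [585.4000244140625, 118.30000305175781], [585.5, 116.4000015258789], [585.7999877929688, 114.30000305175781], [587.5, 108.19999694824219], [589.7000122070312, 102.5999984741211], [590.4000244140625, 101.19999694824219], [593.2000122070312, 96.80000305175781], [595.0, 94.9000015258789], [601.7999877929688, 87.80000305175781]]
[508.56793842  11.54266353  13.54085005] [ 5.79718632e-05  7.02914914e-01  7.11273844e-01 -3.73151304e-04]
```

View pics/w3.png

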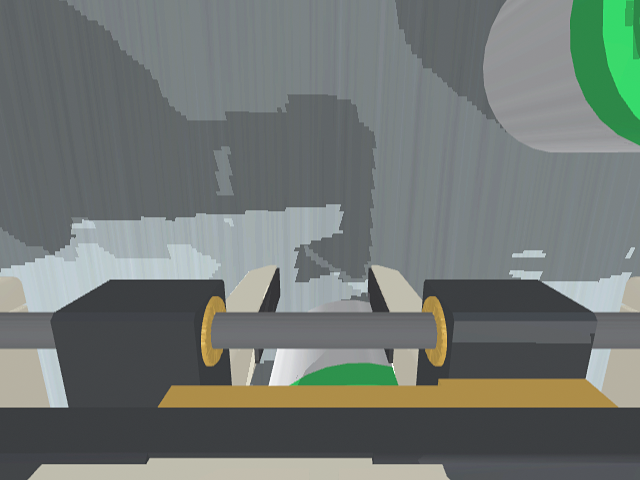

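Pipe C sits ahead of the fingers (around px 345,370), slightly right of centre as expected. I'll centre on the lane and push it home.

Request:
move_arm(deltas="0.5 0 7 0 0 0 0.3;0.5 0 7 0 0 0 0;0.5 -8 0 0 0 0 0;0.5 -8 -0.1 0 0 0 0;0.5 -14 -0.1 0 0 0 0;0.5 -14 -0.1 0 0 0 0;0.5 -14 -0.1 0 0 0 0;0.5 -14 -0.1 0 0 0 0;0.5 -14 -0.1 0 0 0 0;0.5 -14 -0.1 0 0 0 0;0.5 -14 -0.1 0 0 0 0;0.5 -14 -0.1 0 0 0 0;0.5 -14 -0.1 0 0 0 0;0.5 -14 -0.1 0 0 0 0;0.5 -14 -0.1 0 0 0 0;0.5 -14 -0.1 0 0 0 0;0.5 0 0 0 0 0 0")

```text
clock: 9.68
eef_pos: [520.8, -176.5, 13.4]
tool_rot: [0.0, 0.708, 0.706, -0.001]
contact_force: [0.1, 0.3, 0.1]
finger_gap: 46.4
grasp_force: 0.0
```

```bash
python3 - <<'E'
from h import *
for n in ("top","side"):
    p=cap(n); print(n,*caps(p,40,85),sep="\n")
save(p,"s4.png"); print(state()["eef_pos"])
E
```

```text
top
[np.float64(630.0), np.float64(121.4), np.float64(45.2), np.float64(74.1), np.int32(831), np.float64(310.0), np.float64(215.0)]
[np.float64(602.3), np.float64(317.0), np.float64(45.4), np.float64(74.2), np.int32(837), np.float64(238.0), np.float64(222.0)]
[np.float64(494.6), np.float64(-241.6), np.float64(23.7), np.float64(73.9), np.int32(156), np.float64(442.0), np.float64(269.0)]
side
[np.float64(424.3), np.float64(-712.0), np.float64(141.6), np.float64(75.5), np.int32(1711), np.float64(410.0), np.float64(102.0)]
[np.float64(626.7), np.float64(123.9), np.float64(47.1), np.float64(74.2), np.int32(476), np.float64(297.0), np.float64(227.0)]
[np.float64(600.6), np.float64(321.4), np.float64(46.6), np.float64(75.0), np.int32(530), np.float64(283.0), np.float64(273.0)]
[ 521.14653394 -173.90016018   13.46267209]
```

Request:
move_arm(deltas="0.5 -11 0 0 0 0 0;0.5 -11 0 0 0 0 0;0.5 -11 0 0 0 0 0;0.5 -11 0 0 0 0 0;0.5 -11 0 0 0 0 0;0.5 -11 0 0 0 0 0;0.5 -11 0 0 0 0 0;0.5 -11 0 0 0 0 0;0.5 -8 0 0 0 0 0;0.5 -4 0 0 0 0 0;0.5 -4 0 0 0 0 0;0.5 -3 0 0 0 0 0;0.5 -3 0 0 0 0 0;0.5 0 0 0 0 0 0")

```text
clock: 10.95
eef_pos: [521.8, -283.3, 13.6]
tool_rot: [-0.0, 0.707, 0.708, -0.0]
contact_force: [0.2, 3.2, 0.7]
finger_gap: 46.5
grasp_force: 1.2
```

Request:
move_arm(deltas="0.5 15 0 0 0 0 0;0.5 0 0 -41 0 0 0;0.5 0 0 -41 0 0 0;0.5 0 0 -41 0 0 0;0.5 0 0 -41 0 0 0;0.5 0 0 -41 0 0 0;0.5 37.8 11.3 0 0 0 0;0.5 37.8 11.3 0 0 0 0;0.5 37.8 11.3 0 0 0 0;0.5 37.8 11.3 0 0 0 0;0.5 37.8 11.3 0 0 0 0;0.5 37.8 11.3 0 0 0 0;0.5 37.8 11.3 0 0 0 0;0.5 37.8 11.3 0 0 0 0;0.5 37.8 11.3 0 0 0 0;0.5 37.8 11.3 0 0 0 0;0.5 37.8 11.3 0 0 0 0;0.5 37.8 11.3 0 0 0 0;0.5 0 0 0 0 0 6;0.5 0 0 0 0 0 6")

```text
clock: 12.62
eef_pos: [657.0, 188.6, 218.1]
tool_rot: [-0.0, 0.777, 0.63, -0.0]
contact_force: [-0.3, -1.1, -0.9]
finger_gap: 46.4
grasp_force: 0.0
```

Request:
move_arm(deltas="0.5 0 0 0 0 0 6;0.5 0 0 0 0 0 6;0.5 0 0 0 0 0 0;0.5 0 0 0 0 0 0;0.5 0 0 0 0 0 0")

```text
clock: 13.03
eef_pos: [657.0, 185.5, 218.6]
tool_rot: [0.0, 0.837, 0.547, -0.0]
contact_force: [0.2, -0.7, 0.3]
finger_gap: 46.4
grasp_force: 0.0
```

```bash
python3 - <<'E'
from h import *
p=cap("top"); print(*caps(p,40,85),*caps(p,5,20),sep="\n"); save(p,"t5.png")
E
```

```text
[np.float64(629.5), np.float64(120.7), np.float64(44.4), np.float64(74.5), np.int32(570), np.float64(306.0), np.float64(218.0)]
[np.float64(602.3), np.float64(318.3), np.float64(46.0), np.float64(74.1), np.int32(837), np.float64(238.0), np.float64(222.0)]
[np.float64(521.8), np.float64(-331.8), np.float64(45.7), np.float64(74.0), np.int32(865), np.float64(474.0), np.float64(261.0)]
[np.float64(459.8), np.float64(317.5), np.float64(44.9), np.float64(74.0), np.int32(894), np.float64(234.0), np.float64(273.0)]
```

Request:
move_arm(deltas="0.5 0 1.4 40 0 0 0;0.5 0 0 40 0 0 0;0.5 0 0 40 0 0 0;0.5 0 0 40 0 0 0;0.5 0 0 30 0 0 0;0.5 0 0 15 0 0 0;0.5 0 0 0 0 0 0;0.5 -8 0 0 0 0 0;0.5 -7 0 0 0 0 0;0.5 -5 0 0 0 0 0;0.5 -5 0 0 0 0 0;0.5 -5 -0.7 0 0 0 0;0.5 -8 -1.4 0 0 0 0;0.5 -10 -1.4 0 0 0 0;0.5 -10 -1.4 0 0 0 0;0.5 -10 -1.4 0 0 0 0;0.5 -10 -1.4 0 0 0 0;0.5 -10 -1.4 0 0 0 0;0.5 -10 -1.4 0 0 0 0;0.5 0 0 0 0 0 0")

```text
clock: 14.75
eef_pos: [609.5, 99.2, 15.1]
tool_rot: [0.001, 0.838, 0.545, 0.001]
contact_force: [0.8, 0.2, 0.6]
finger_gap: 46.5
grasp_force: 0.5
```

```bash
python3 - <<'E'
from h import *
for n in ("top","side"):
    p=cap(n); print(n,*caps(p,40,85),sep="\n")
print(state()["eef_pos"])
E
```

```text
top
[np.float64(603.1), np.float64(316.5), np.float64(46.2), np.float64(74.4), np.int32(837), np.float64(238.0), np.float64(222.0)]
[np.float64(581.3), np.float64(54.1), np.float64(37.0), np.float64(74.5), np.int32(425), np.float64(334.0), np.float64(234.0)]
[np.float64(522.7), np.float64(-331.1), np.float64(46.0), np.float64(74.3), np.int32(865), np.float64(474.0), np.float64(261.0)]
side
[np.float64(447.6), np.float64(-650.9), np.float64(129.8), np.float64(75.5), np.int32(1686), np.float64(398.0), np.float64(102.0)]
[np.float64(518.7), np.float64(-328.9), np.float64(50.0), np.float64(73.4), np.int32(327), np.float64(364.0), np.float64(150.0)]
[np.float64(602.1), np.float64(320.3), np.float64(45.8), np.float64(74.9), np.int32(530), np.float64(283.0), np.float64(273.0)]
[609.20059247  99.50117007  14.44901401]
```

Request:
move_arm(deltas="0.5 -6 -0.8 0 0 0 0;0.5 -10 -1.5 0 0 0 0;0.5 -10 -1.5 0 0 0 0;0.5 -10 -1.5 0 0 0 0;0.5 -10 -1.5 0 0 0 0;0.5 -10 -1.5 0 0 0 0;0.5 -10 -1.5 0 0 0 0;0.5 -10 -1.5 0 0 0 0;0.5 -10 -1.5 0 0 0 0;0.5 -10 -1.5 0 0 0 0;0.5 -10 -1.5 0 0 0 0;0.5 -10 -1.5 0 0 0 0;0.5 -7 -1 0 0 0 0;0.5 -3 0 0 0 0 0;0.5 0 0 0 0 0 0;0.5 10 0 0 0 0 0;0.5 15 0 0 0 0 0;0.5 0 0 0 0 0 -6;0.5 0 0 0 0 0 -6;0.5 0 0 0 0 0 -6")

```text
clock: 16.52
eef_pos: [551.3, 17.0, 13.3]
tool_rot: [-0.0, 0.74, 0.672, -0.0]
contact_force: [0.1, -0.1, 0.2]
finger_gap: 46.6
grasp_force: 0.0
```

Request:
move_arm(deltas="0.5 0 0 0 0 0 -6;0.5 0 0 0 0 0 0;0.5 0 0 0 0 0 0")

```text
clock: 16.77
eef_pos: [551.2, 16.1, 13.3]
tool_rot: [-0.0, 0.707, 0.707, -0.0]
contact_force: [-0.3, -0.2, -0.3]
finger_gap: 47.0
grasp_force: 0.0
```

```bash
python3 - <<'E'
from h import *
for n in ("top","side"):
    p=cap(n); print(n,*caps(p,40,85),sep="\n")
print(state()["eef_pos"])
E
```

```text
top
[np.float64(602.7), np.float64(316.8), np.float64(45.2), np.float64(74.2), np.int32(838), np.float64(238.0), np.float64(222.0)]
[np.float64(519.2), np.float64(-55.2), np.float64(43.2), np.float64(74.5), np.int32(623), np.float64(373.0), np.float64(258.0)]
[np.float64(519.2), np.float64(-341.1), np.float64(43.0), np.float64(74.2), np.int32(336), np.float64(483.0), np.float64(265.0)]
side
[np.float64(444.9), np.float64(-717.9), np.float64(156.7), np.float64(75.0), np.int32(1924), np.float64(402.0), np.float64(101.0)]
[np.float64(520.2), np.float64(-326.7), np.float64(49.2), np.float64(73.9), np.int32(326), np.float64(363.0), np.float64(150.0)]
[np.float64(601.4), np.float64(320.4), np.float64(45.6), np.float64(74.8), np.int32(523), np.float64(283.0), np.float64(273.0)]
[551.13736866  15.79412455  13.40971882]
```

Request:
move_arm(deltas="0.5 0 -14 0 0 0 0;0.5 0 -14 0 0 0 0;0.5 0 0 0 0 0 0;0.5 -9 0 0 0 0 0;0.5 -9 0 0 0 0 0;0.5 -9 0 0 0 0 0;0.5 -12 -0.1 0 0 0 0;0.5 -12 -0.1 0 0 0 0;0.5 -12 -0.1 0 0 0 0;0.5 -12 -0.1 0 0 0 0;0.5 -12 -0.1 0 0 0 0;0.5 -12 -0.1 0 0 0 0;0.5 -12 -0.1 0 0 0 0;0.5 -12 -0.1 0 0 0 0;0.5 -12 -0.1 0 0 0 0;0.5 -12 -0.1 0 0 0 0;0.5 -12 -0.1 0 0 0 0;0.5 -12 -0.1 0 0 0 0;0.5 -12 -0.1 0 0 0 0;0.5 -8 0 0 0 0 0")

```text
clock: 18.53
eef_pos: [522.5, -177.3, 13.7]
tool_rot: [0.0, 0.707, 0.707, 0.001]
contact_force: [0.7, 5.4, 2.4]
finger_gap: 46.7
grasp_force: 2.8
```

Request:
move_arm(deltas="0.5 -6 0 0 0 0 0;0.5 -4 0 0 0 0 0;0.5 -4 0 0 0 0 0;0.5 0 0 0 0 0 0")

```text
clock: 18.87
eef_pos: [522.4, -190.8, 13.7]
tool_rot: [0.0, 0.707, 0.707, 0.0]
contact_force: [0.9, 1.7, 1.3]
finger_gap: 46.8
grasp_force: 0.9
```

Request:
move_arm(deltas="0.5 15 0 0 0 0 0;0.5 0 0 -41 0 0 0;0.5 0 0 -41 0 0 0;0.5 0 0 -41 0 0 0;0.5 0 0 -41 0 0 0;0.5 0 0 -41 0 0 0;0.5 38 6.2 0 0 0 0;0.5 38 6.2 0 0 0 0;0.5 38 6.2 0 0 0 0;0.5 38 6.2 0 0 0 0;0.5 38 6.2 0 0 0 0;0.5 38 6.2 0 0 0 0;0.5 38 6.2 0 0 0 0;0.5 38 6.2 0 0 0 0;0.5 38 6.2 0 0 0 0;0.5 38 6.2 0 0 0 0;0.5 38 6.2 0 0 0 0;0.5 38 6.2 0 0 0 0;0.5 38 6.2 0 0 0 0;0.5 38 6.2 0 0 0 0")

```text
clock: 20.53
eef_pos: [608.8, 357.8, 218.2]
tool_rot: [0.001, 0.707, 0.707, -0.001]
contact_force: [1.0, -0.6, 0.8]
finger_gap: 46.3
grasp_force: 0.0
```

Request:
move_arm(deltas="0.5 38 6.2 0 0 0 0;0.5 0 0 0 0 0 5;0.5 0 0 0 0 0 5;0.5 0 0 0 0 0 0;0.5 0 0 0 0 0 0;0.5 0 0 0 0 0 0")

```text
clock: 21.03
eef_pos: [614.7, 394.1, 218.5]
tool_rot: [0.0, 0.765, 0.644, -0.0]
contact_force: [-0.2, -0.1, 0.2]
finger_gap: 46.2
grasp_force: 0.0
```

```bash
python3 - <<'E'
from h import *
p=cap("top"); print(*caps(p,40,85),*caps(p,5,20),sep="\n"); save(p,"t6.png")
print([(d["point"],d["p"]) for d in spot_point(p,"weight")][:2])
hsv=cv2.cvtColor(p["pixels"],cv2.COLOR_RGB2HSV); m=cv2.inRange(hsv,(100,120,50),(125,255,255))>0
w=world(p,m); w=w[(abs(w[:,0]-522)<45)&(abs(w[:,1]-228)<45)&(w[:,2]>40)]; print(w.min(0),w.max(0),len(w))
E
```

```text
[np.float64(602.5), np.float64(317.9), np.float64(45.3), np.float64(73.9), np.int32(587), np.float64(235.0), np.float64(226.0)]
[np.float64(522.8), np.float64(-284.6), np.float64(90.4), np.float64(74.3), np.int32(1731), np.float64(457.0), np.float64(260.0)]
[np.float64(458.9), np.float64(317.5), np.float64(45.3), np.float64(73.9), np.int32(895), np.float64(234.0), np.float64(273.0)]
[([519.5, 228.2, 0.3], 0.63), ([519.7, -381.4, -1.0], 0.46)]
[493.33727473 205.05784553  40.80782519] [566.33470648 250.32971594 668.83460826] 174
```

View pics/t6.png

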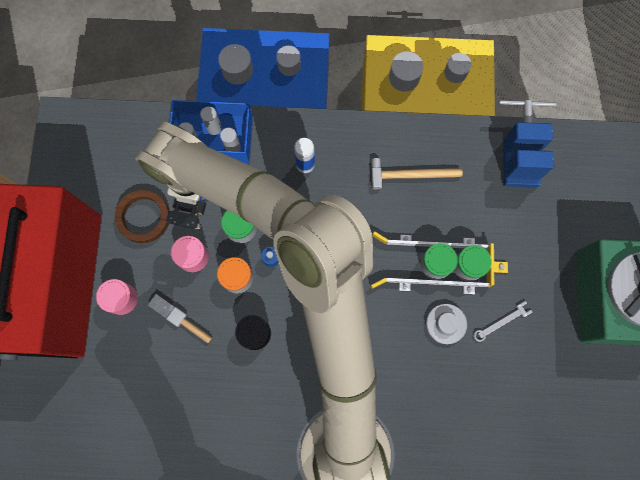

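Request:
move_arm(deltas="0.5 0 1.2 40 0 0 0;0.5 0 0 40 0 0 0;0.5 0 0 40 0 0 0;0.5 0 0 40 0 0 0;0.5 0 0 30 0 0 0;0.5 0 0 15 0 0 0;0.5 0 0 0 0 0 0;0.5 -10 0 0 0 0 0;0.5 -10 0 0 0 0 0;0.5 -7 0 0 0 0 0;0.5 -5 0 0 0 0 0;0.5 -4 0.7 0 0 0 0;0.5 -7 1.6 0 0 0 0;0.5 -10 2.4 0 0 0 0;0.5 -10 2.4 0 0 0 0;0.5 -10 2.4 0 0 0 0;0.5 -8 2 0 0 0 0;0.5 -4 1 0 0 0 0;0.5 0 0 0 0 0 0")

```text
clock: 22.72
eef_pos: [614.2, 310.1, 15.5]
tool_rot: [-0.0, 0.766, 0.643, 0.002]
contact_force: [-0.2, 3.3, 2.4]
finger_gap: 46.7
grasp_force: 1.7
```

```bash
python3 - <<'E'
from h import *
for n in ("top","side"):
    p=cap(n); print(n,*caps(p,40,85),sep="\n")
    print([(d["point"],d["p"]) for d in spot_point(p,"weight")][:1])
print(state()["eef_pos"])
E
```

```text
top
[np.float64(596.3), np.float64(254.2), np.float64(41.8), np.float64(74.2), np.int32(522), np.float64(261.0), np.float64(225.0)]
[np.float64(521.9), np.float64(-284.4), np.float64(89.4), np.float64(74.4), np.int32(1731), np.float64(457.0), np.float64(260.0)]
[([523.0, 226.6, -2.2], 0.71)]
side
[np.float64(504.8), np.float64(-632.2), np.float64(73.0), np.float64(74.9), np.int32(554), np.float64(387.0), np.float64(109.0)]
[np.float64(519.9), np.float64(-285.4), np.float64(97.0), np.float64(74.0), np.int32(662), np.float64(360.0), np.float64(158.0)]
[([514.1, 228.7, -0.8], 0.64)]
[613.97394915 310.07084675  14.59161501]
```

Request:
move_arm(deltas="0.5 -5 1.7 0 0 0 0;0.5 -9 3.3 0 0 0 0;0.5 -10 3.4 0 0 0 0;0.5 -10 3.4 0 0 0 0;0.5 -10 3.4 0 0 0 0;0.5 -10 3.4 0 0 0 0;0.5 -10 3.4 0 0 0 0;0.5 -7 2 0 0 0 0;0.5 -4 1 0 0 0 0;0.5 0 0 0 0 0 0")

```text
clock: 23.75
eef_pos: [625.1, 231.8, 14.3]
tool_rot: [-0.0, 0.765, 0.643, 0.001]
contact_force: [0.4, 4.3, 4.1]
finger_gap: 46.6
grasp_force: 2.5
```

```bash
python3 - <<'E'
from h import *
for n in ("top","side"):
    p=cap(n); print(n,*caps(p,40,85),sep="\n")
    print([(d["point"],d["p"]) for d in spot_point(p,"weight")][:1])
p=cap("wrist"); a,b,n,h=wfit(p); print(a,b)
print(state()["eef_pos"])
E
```

```text
top
[np.float64(608.4), np.float64(176.0), np.float64(41.2), np.float64(74.1), np.int32(498), np.float64(290.0), np.float64(222.0)]
[np.float64(520.0), np.float64(-283.9), np.float64(89.9), np.float64(74.2), np.int32(1730), np.float64(457.0), np.float64(260.0)]
[([521.0, 230.7, -0.2], 0.69)]
side
[np.float64(466.2), np.float64(-628.6), np.float64(109.3), np.float64(74.7), np.int32(1102), np.float64(392.0), np.float64(104.0)]
[np.float64(524.0), np.float64(-282.5), np.float64(94.5), np.float64(73.7), np.int32(662), np.float64(360.0), np.float64(158.0)]
[([514.2, 230.5, 1.3], 0.83)]
[596.8 209.4] [650.2 230.7]
[624.99593931 231.76796595  13.87927612]
```

Request:
move_arm(deltas="0.5 -6 -1 0 0 0 0;0.5 -10 -2 0 0 0 0;0.5 -10 -2 0 0 0 0;0.5 -10 -2 0 0 0 0;0.5 -10 -2 0 0 0 0;0.5 -10 -2 0 0 0 0;0.5 -10 -2 0 0 0 0;0.5 -10 -2 0 0 0 0;0.5 -10 -2 0 0 0 0;0.5 -10 -2 0 0 0 0;0.5 -10 -2 0 0 0 0;0.5 -10 -2 0 0 0 0;0.5 -10 -2 0 0 0 0;0.5 -10 -2 0 0 0 0;0.5 -10 -2 0 0 0 0;0.5 -10 -2 0 0 0 0;0.5 -6 -1 0 0 0 0;0.5 0 0 0 0 0 0")

```text
clock: 25.5
eef_pos: [565.3, 75.9, 13.6]
tool_rot: [0.0, 0.766, 0.643, -0.0]
contact_force: [2.1, 1.5, 3.1]
finger_gap: 46.7
grasp_force: 1.2
```

```bash
python3 - <<'E'
from h import *
p=cap("top"); print(*caps(p,40,85),sep="\n")
p=cap("wrist"); a,b,n,h=wfit(p); print(a,b)
print(state()["eef_pos"])
E
```

```text
[np.float64(544.2), np.float64(15.6), np.float64(39.2), np.float64(74.6), np.int32(419), np.float64(347.0), np.float64(247.0)]
[np.float64(514.4), np.float64(-321.0), np.float64(58.4), np.float64(74.3), np.int32(890), np.float64(474.0), np.float64(261.0)]
[536.9  53.2] [590.3  75.3]
[565.23600689  75.94640074  13.37284745]
```

Request:
move_arm(deltas="0.5 -6 -1.3 0 0 0 0;0.5 -10 -2.2 0 0 0 0;0.5 -10 -2.2 0 0 0 0;0.5 -10 -2.2 0 0 0 0;0.5 -10 -2.2 0 0 0 0;0.5 -10 -2.2 0 0 0 0;0.5 -10 -2.2 0 0 0 0;0.5 -10 -2.2 0 0 0 0;0.5 -6 -1.4 0 0 0 0;0.5 -4 -0.8 0 0 0 0;0.5 0 0 0 0 0 0;0.5 10 0 0 0 0 0;0.5 10 0 0 0 0 0;0.5 0 0 0 0 0 -5;0.5 0 0 0 0 0 -5;0.5 0 0 0 0 0 0;0.5 0 0 0 0 0 0")

```text
clock: 27.02
eef_pos: [535.6, 16.4, 13.5]
tool_rot: [-0.0, 0.707, 0.707, 0.0]
contact_force: [0.4, -0.1, -0.3]
finger_gap: 46.4
grasp_force: 0.0
```

```bash
python3 - <<'E'
from h import *
p=cap("top"); print(*caps(p,40,85),sep="\n")
print(state()["eef_pos"],state()["tool_rot"])
E
```

```text
[np.float64(512.3), np.float64(-62.6), np.float64(41.8), np.float64(74.2), np.int32(520), np.float64(374.0), np.float64(261.0)]
[535.55401428  16.08743221  13.56667085] [-1.59584125e-04  7.07249922e-01  7.06963589e-01  8.00017952e-05]
```

Request:
move_arm(deltas="0.5 0 -12.5 0 0 0 0;0.5 0 0 0 0 0 0;0.5 -9 0 0 0 0 0;0.5 -9 0 0 0 0 0;0.5 -9 0 0 0 0 0;0.5 -11 0 0 0 0 0;0.5 -11 -0.1 0 0 0 0;0.5 -11 -0.1 0 0 0 0;0.5 -11 -0.1 0 0 0 0;0.5 -11 -0.1 0 0 0 0;0.5 -11 -0.1 0 0 0 0;0.5 -10 -0.1 0 0 0 0;0.5 -7 0 0 0 0 0;0.5 -4 0 0 0 0 0;0.5 -3 0 0 0 0 0;0.5 -3 0 0 0 0 0;0.5 -2 0 0 0 0 0;0.5 -2 0 0 0 0 0;0.5 0 0 0 0 0 0")

```text
clock: 28.65
eef_pos: [522.7, -106.9, 13.7]
tool_rot: [-0.001, 0.706, 0.708, 0.001]
contact_force: [-0.8, 11.5, 2.6]
finger_gap: 46.6
grasp_force: 4.5
```

```bash
python3 - <<'E'
from h import *
s=state(); print(s["eef_pos"],s["contact_force"])
for n in ("top","side"): 
    p=cap(n); print(*caps(p,40,85),sep="\n")
E
```

```text
[ 522.68432751 -106.90386624   13.69131119] [-0.783315   11.52681142  2.57620562]
[np.float64(493.4), np.float64(-211.2), np.float64(59.0), np.float64(73.8), np.int32(354), np.float64(428.0), np.float64(269.0)]
[np.float64(431.8), np.float64(-718.2), np.float64(147.5), np.float64(74.7), np.int32(1697), np.float64(410.0), np.float64(101.0)]
[np.float64(512.2), np.float64(-292.9), np.float64(85.4), np.float64(73.9), np.int32(284), np.float64(367.0), np.float64(154.0)]
```

Request:
move_arm(deltas="0.5 -1.5 0 0 0 0 0;0.5 -1.5 0 0 0 0 0;0.5 -1 0 0 0 0 0;0.5 -1 0 0 0 0 0;0.5 0 0 0 0 0 0")

```text
clock: 29.17
eef_pos: [522.9, -111.2, 13.7]
tool_rot: [-0.001, 0.706, 0.709, 0.002]
contact_force: [-0.1, 12.8, 1.2]
finger_gap: 46.6
grasp_force: 5.2
```

Request:
move_arm(deltas="0.5 -1 0 0 0 0 0;0.5 -1 0 0 0 0 0;0.5 0 0 0 0 0 0")

```text
clock: 29.42
eef_pos: [522.9, -111.3, 13.8]
tool_rot: [-0.002, 0.705, 0.709, 0.003]
contact_force: [-2.2, 18.5, 2.0]
finger_gap: 46.5
grasp_force: 7.6
```

The tool has stopped moving and the force is rising, so the pipes are against the stop. I'll retreat and check.

Request:
move_arm(deltas="0.5 5 0 0 0 0 0;0.5 15 0 0 0 0 0;0.5 0 0 -41 0 0 0;0.5 0 0 -41 0 0 0;0.5 0 0 -41 0 0 0;0.5 0 0 -41 0 0 0;0.5 0 0 -41 0 0 0;0.5 40 0 0 0 0 0;0.5 40 0 0 0 0 0;0.5 40 0 0 0 0 0;0.5 40 0 0 0 0 0;0.5 40 0 0 0 0 0;0.5 40 0 0 0 0 0;0.5 0 0 0 0 0 0;0.5 0 0 0 0 0 0;0.5 0 0 0 0 0 0")

```text
clock: 30.75
eef_pos: [522.0, 142.6, 218.2]
tool_rot: [0.0, 0.707, 0.708, -0.001]
contact_force: [0.5, -0.1, -0.1]
finger_gap: 46.8
grasp_force: 0.0
```

```bash
python3 - <<'E'
from h import *
p=cap("top"); save(p,"t9.png"); print(*caps(p,40,85),*caps(p,5,20),sep="\n")
for t in ["pipe_a","weight","spray","flange","hammer","brush","wrench","lane"]:
    print(t,[(np.round(d["point"]),round(d["p"],2)) for d in spot_point(p,t)][:4])
hsv=cv2.cvtColor(p["pixels"],cv2.COLOR_RGB2HSV); w=world(p,cv2.inRange(hsv,(40,110,60),(85,255,255))>0)
w=w[(abs(w[:,2]-75)<10)&(w[:,1]<-50)&(w[:,1]>-420)]; print(w.min(0),w.max(0))
E
```

```text
[np.float64(536.1), np.float64(-262.7), np.float64(118.5), np.float64(74.6), np.int32(1421), np.float64(456.0), np.float64(256.0)]
[np.float64(459.7), np.float64(317.7), np.float64(45.4), np.float64(74.1), np.int32(897), np.float64(234.0), np.float64(273.0)]
pipe_a [(array([ 524., -332.,    4.]), 0.93), (array([305., 261.,  -2.]), 0.79), (array([385., 640.,  -3.]), 0.79), (array([512., 446.,  -1.]), 0.77)]
weight [(array([519., 228.,   1.]), 0.6)]
spray [(array([800., 146.,  -1.]), 0.7)]
flange []
hammer [(array([ 783., -176.,    4.]), 0.95)]
brush [(array([334., 464.,  -2.]), 0.64)]
wrench [(array([ 369., -422.,    1.]), 0.54)]
lane [(array([ 519., -381.,   -2.]), 0.91)]
[ 483.42819359 -380.59374789   65.06028773] [ 568.0258443  -147.55469315   84.51931954]
```

View pics/t9.png

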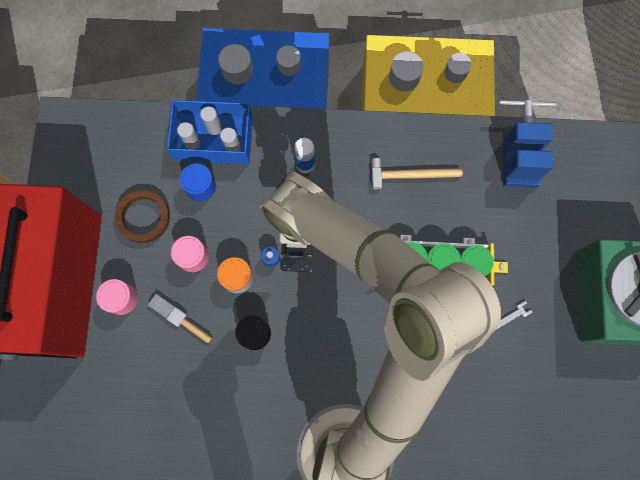

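The three green caps stand in file at px (415–478, 260) against the stop. The orange reject and the bystanders are where they started; the flange is hidden under the arm, but nothing went near it. The last pipe is about 223 mm from the stop, as expected.

```bash
python3 -c "
from workcell import *
print(job_done())"
```

```text
the job is handed in; nothing more can be done
None
```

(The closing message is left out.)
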